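# Roll the thick mandrel onto the inspection line

### The job

Two steel mandrels lie on the pale inspection mat. With a light push of the fingers, roll the thicker one over the mat and leave it at rest along the printed black line, parallel to it, with the line running under it from one end of the mandrel to the other. Do not slide it there or pick it up, and leave the thinner mandrel, the vial, the jar and the tub where they are.

Things in the scene. Friction and masses are not known exactly. Their poses are not given: they have to be found in the camera images.
- mat: Fixed pale blue-grey mat, 260 mm (its x) by 360 mm (its y), 4 mm thick, lying on the table, turned a little about the vertical. Origin: centre of its underside, at table height; its top is at z = 4 mm. A black printed line, 4 mm wide and 225 mm long, flush with the top, runs along the mat's x axis through its centre (mat y = 0).
- line_mid (a point): Middle of the printed line, on the top of the mat; its x axis runs along the line.
- thick_mandrel: Thicker mandrel, to be rolled: lying steel cylinder, 26 mm diameter, 130 mm long, plus a 12 mm long, 12 mm thick spigot at each end; 0.25 kg, polished (friction 0.35). Origin: mid-axis, 13 mm above the mat's top. x: its axis, within 4 degrees of parallel to the line at the start, 60 to 105 mm to one side; y and z turn as it rolls, z starts up. Pushed slowly, it rolls on only a few mm.
- thin_mandrel: The thinner mandrel, to be left alone: lying steel cylinder, 16 mm in diameter, 130 mm long, with a 12 mm spigot at each end, on the other side of the line. Origin: middle of its axis; x along its axis.
- vial: Bystander: brown glass vial with white cap, 34 mm in diameter, 65 mm high, standing on the table beyond the mat. Origin: centre of its underside.
- jar: Bystander: white jar with a black lid, 48 mm in diameter, 50 mm high, standing on the table beyond the mat. Origin: centre of its underside.
- tub: Bystander: open clear plastic tub with yellow clips in it, 100 mm by 120 mm, 45 mm high, standing on the table to the right of the mat. Origin: centre of its underside.
There are look-alikes about, which are no part of the job. Leave any orange look-alike of the thick_mandrel alone.

How it is judged:
By the outcome, as a careful person would: the job done as asked, in the order asked, and still so for the second after the job is handed in, with the robot touching nothing.
It also fails if it takes over 40 s, if anything falls off the work surface, if the arm or the gripper's body presses on something with over 40 N, if the wrist force passes 120 N, or if a joint passes its speed limit or range.

### The arm

A 6-joint arm with a two-finger parallel gripper is mounted at the origin on the work surface. World frame = base frame: x ahead of the robot, y to its left, z up, the work surface at z = 0. Lengths are in m, angles in rad, forces in N, time in s.
With the tool pointing down it reaches from about 0.3 to 0.775 m from the base axis. Payload 14.6 kg.
Tool frame: the origin (TCP) lies on the centre line of the jaws, within the pads' length; the fingertips stand 19 mm ahead of it and the grasp point (between the pads) is the TCP; y points along the fingers, x is the direction in which the jaws open and shut, and the axes are right-handed (so a half turn about y gives the same grasp; the last joint's range is limited). The gripper opens to 94 mm and grips with 3 to 60 N. Pads are 16 mm wide; open, the fingers measure 119 mm over their backs; the gripper's body (75 mm by 177 mm) begins 78 mm behind the grasp point.
Start: joints at [1.053, 0.3, 1.521, -0, 1.321, -0.067], TCP at [0.24, 0.495, 0.197] pointing down, gripper open.
Joint ranges: [-3.03, 3.03], [-0.79, 2.21], [0.23, 2.52], [-1.04, 4.18], [0, 3.07], [-2.55, 2.55]. Speed limits (rad/s): [2.22, 2.22, 2.57, 3.14, 3.14, 3.14].

### API

Orientations are given as [roll, pitch, yaw] about the fixed x, y, z axes, in that order (R = Rz(yaw) Ry(pitch) Rx(roll)).
In Python, from station import ctrl, optics gives the robot as it stands.
- The arm moves only by the tool jog_arm, never from a script. Its argument "targets" is a list of rows, each a list of 3 entries, a list of its own where there are three numbers: the finger opening in cm, from 0 to 9.4, then the shift along the tool's x, y, z in cm, then the turn about the tool's y in rad. A call has 1 to 10 rows; each row is the pose to reach, as a shift and turn from the pose commanded when the call began, along the tool's axes at that moment; what a row does not reach only later rows make up. A row lasts 1/10 s, in which the tool goes at most 50 mm and 8.59 degrees, less where a joint would pass 70% of its speed; a pose out of reach is approached as far as the arm can. A call with a gripper value outside its range is refused whole. The fingers move at their own pace and stop on an object; "grip_force" is the grip in N (left out, the last holds). Time passes only in rows, so rows that repeat a pose let the fingers close. It gives the time, the measured TCP pose, the force and the opening at its end, in the units of the state.
- ctrl.get_obs(): the state, without advancing time (a new reading comes with each control period).
- optics.camera(name): name is "scene" or "top" or "wrist"; returns a dict with "img" (420x560x3 uint8, red, green, blue), "range_z" (420x560 float32, m along the optical axis (not along the pixel's ray), 0 where there is no reading), "camera_matrix" (3x3 intrinsics, pixels), "world_to_cam" (4x4, takes a point from world to camera coordinates); the wrist camera has in their place "mount" (4x4, takes a point from camera to tool coordinates, whose origin is the TCP and whose axes are the tool frame's). Camera axes: x right, y up, looking along -z (the intrinsics and any distortion apply to the point x, -y, -z); pixel columns grow to the right and rows downward; lengths in m; the calibration is good to about 2 mm. A picture is of the moment at which its call begins: read the wrist's pose just before it.
- ctrl.hand_in(): hands the job in, once; it reports no verdict.
The state is a dict: "time_s": time; "qpos": joint angles; "joint_vel": joint speeds; "tau": joint torques, N m; "ee_pos": TCP position; "eef_rot": TCP orientation; "force": force on the tool from outside, world axes, zero at the start; "moment": the same for the moment, N m; "grip_width": finger opening in m.
Only numpy, scipy, OpenCV 4.12 (cv2) and the standard library are available. Lean on these libraries where they do the work, as an engineer would, in place of code of your own. Each camera call takes 0.05 s, during which the arm holds its last target. There are 200 camera calls.

## Working session

There is one attempt and no reset: what is moved stays moved. The work goes in short steps, Python scripts to look and compute and a tool call to move; the robot and the scene stay as the last step left them, time stands still between calls to the robot, and variables do not carry over. Pictures are saved under pics/ and viewed, about 8 in all and at most 12, crops included, and the job is handed in when it is done.

Besides the shell and the picture viewer there is one more tool, called as name(argument=value, ...) on one line, values as JSON. jog_arm: Moves the arm, as the interface text tells. Its arguments: {"type":"object","properties":{"targets":{"type":"array","items":{"type":"array"}},"grip_force":{"type":"number"}},"required":["targets"]}

```bash
ls; mkdir -p pics; python3 - <<'E'
from station import ctrl, optics
import cv2,numpy as np,pickle
o=ctrl.get_obs(); print(o)
d={}
for n in("top","scene"):
    c=optics.camera(n); d[n]=c; cv2.imwrite(f"pics/{n}0.png",c["img"][:,:,::-1]); print(n,{k:v for k,v in c.items() if k not in("img","range_z")})
pickle.dump(d,open("d0.pkl","wb"))
E
```

```text
pics
{'time_s': 0.0, 'qpos': array([ 1.05337283e+00,  3.00458605e-01,  1.52160596e+00,  2.70056056e-06,
        1.32070433e+00, -6.65866774e-02]), 'joint_vel': array([ 4.32593912e-04,  5.52398236e-06,  2.07708503e-03,  8.47267261e-04,
       -3.26300446e-04, -9.74343400e-04]), 'tau': array([ 1.52254630e-03, -5.31798720e+01, -3.52737129e+01,  7.09382258e-02,
        2.43862916e-02, -9.44569138e-05]), 'ee_pos': array([0.23949972, 0.49479994, 0.19638267]), 'eef_rot': array([-1.57071545e+00,  1.17346016e-03,  1.11995888e+00]), 'force': array([ 0.09404279, -0.07483984, -0.73324251]), 'moment': array([ 0.00577205, -0.00196094,  0.04404204]), 'grip_width': 0.09385457167974773}
top {'camera_matrix': array([[471.30294906,   0.        , 283.84591282],
       [  0.        , 471.30294906, 209.38928997],
       [  0.        ,   0.        ,   1.        ]]), 'world_to_cam': array([[-0.02574695, -0.99946682, -0.02007932, -0.02465879],
       [ 0.99348178, -0.02781364,  0.11054573, -0.60181864],
       [-0.11104527, -0.01710222,  0.99366819, -1.03696618],
       [ 0.        ,  0.        ,  0.        ,  1.        ]])}
scene {'camera_matrix': array([[417.86981687,   0.        , 273.35480225],
       [  0.        , 417.86981687, 210.53173688],
       [  0.        ,   0.        ,   1.        ]]), 'world_to_cam': array([[-0.58812091,  0.80874972, -0.00613902,  0.38425875],
       [-0.57781482, -0.41485026,  0.70287218,  0.27323968],
       [ 0.5659009 ,  0.41692104,  0.71128969, -1.10579611],
       [ 0.        ,  0.        ,  0.        ,  1.        ]])}
```

View pics/top0.png

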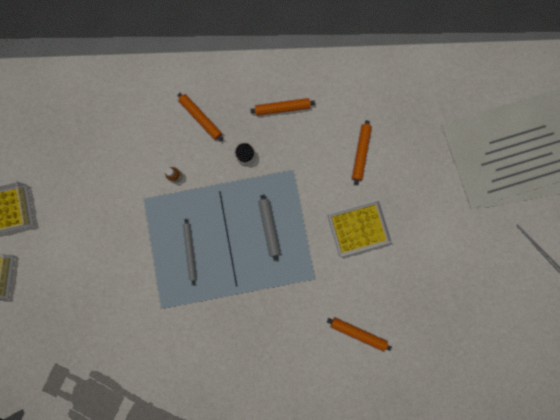

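View pics/scene0.png

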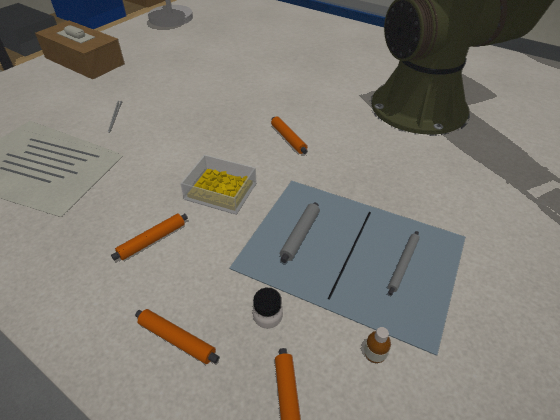

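The top view shows the thick mandrel at (270,228), to the right of the printed line (228,240), and the thin one at (190,252). The only look-alikes are the orange cylinders at (200,117), (283,106), (362,152) and (360,334), plus the thin mandrel. I choose the wider grey one at (270,228).

```bash
cat > h.py <<'E'
import numpy as np,cv2
def cast(c,px,z,T=None):
    K=c["camera_matrix"]; T=c["world_to_cam"] if T is None else T
    px=np.atleast_2d(px).astype(float)
    r=np.c_[(px[:,0]-K[0,2])/K[0,0],-(px[:,1]-K[1,2])/K[1,1],-np.ones(len(px))]
    R=T[:3,:3]; o=-R.T@T[:3,3]; d=r@R
    return o+d*((z-o[2])/d[:,2])[:,None]
def proj(c,P,T=None):
    K=c["camera_matrix"]; T=c["world_to_cam"] if T is None else T
    q=np.atleast_2d(P)@T[:3,:3].T+T[:3,3]
    return np.c_[K[0,0]*q[:,0]/-q[:,2]+K[0,2],K[1,1]*-q[:,1]/-q[:,2]+K[1,2]]
def mats(img):
    h=cv2.cvtColor(img,cv2.COLOR_RGB2HSV); return h
E
python3 - <<'E'
import pickle,cv2,numpy as np
from h import *
d=pickle.load(open("d0.pkl","rb")); c=d["top"]; im=c["img"]
h=cv2.cvtColor(im,cv2.COLOR_RGB2HSV)
for p in[(270,228),(190,252),(228,240),(250,240),(160,280),(100,250)]: print(p,im[p[1],p[0]],h[p[1],p[0]])
# mat: bluish
b=((h[...,0]>90)&(h[...,0]<120)&(h[...,1]>35)).astype(np.uint8)
n,l,s,ce=cv2.connectedComponentsWithStats(b); i=1+np.argmax(s[1:,4]); cn=cv2.findContours((l==i).astype(np.uint8),cv2.RETR_EXTERNAL,cv2.CHAIN_APPROX_NONE)[0][0]
hull=cv2.convexHull(cn); m=np.zeros_like(b); cv2.fillConvexPoly(m,hull,1); m=cv2.erode(m,np.ones((7,7)))
box=cv2.boxPoints(cv2.minAreaRect(cast(c,hull[:,0],.004)[:,:2].astype(np.float32))); print("mat",box, box.mean(0), [np.linalg.norm(box[k]-box[k-1]) for k in(0,1)])
f=((l!=i)&(m>0)).astype(np.uint8)
n,l2,s,ce=cv2.connectedComponentsWithStats(f)
for k in range(1,n):
    if s[k,4]<60: continue
    v,u=np.nonzero(l2==k)
    z=.004 if s[k,2]>0 and s[k,4]<330 else .017
    P=cast(c,np.c_[u,v],z)[:,:2].astype(np.float32); r=cv2.minAreaRect(P)
    vx,vy,x0,y0=cv2.fitLine(P,cv2.DIST_L2,0,.01,.01).ravel()
    print(k,s[k],ce[k],"z",z,"rect",r,"line ang",np.degrees(np.arctan2(vy*np.sign(vx),abs(vx))),x0,y0,"depthz",np.median(c["range_z"][l2==k]))
E
```

```text
(270, 228) [95 94 95] [150   3  95]
(190, 252) [87 87 87] [ 0  0 87]
(228, 240) [62 70 72] [96 35 72]
(250, 240) [107 116 123] [103  33 123]
(160, 280) [106 115 121] [102  32 121]
(100, 250) [136 132 124] [ 20  23 136]
mat [[0.5731146  0.11579953]
 [0.581917   0.05318013]
 [0.6650999  0.06487323]
 [0.6562975  0.12749264]] [0.61910725 0.09033638] [np.float32(0.08400077), np.float32(0.06323505)]
1 [218 194  23  25 258] [229.58139535 206.10077519] z 0.004 rect ((0.6163303852081299, 0.08806339651346207), (0.06679119169712067, 0.0417683906853199), 25.433340072631836) line ang 35.081593 0.615511 0.08644635 depthz 1.1023653
```

```bash
cat > m.py <<'E'
import sys,pickle,cv2,numpy as np
from h import *
def measure(c):
    im=c["img"]
    h=cv2.cvtColor(cv2.GaussianBlur(im,(3,3),0),cv2.COLOR_RGB2HSV)
    b=((h[...,0]>85)&(h[...,0]<125)&(h[...,1]>16)&(h[...,2]>95)).astype(np.uint8)
    b=cv2.morphologyEx(b,cv2.MORPH_OPEN,np.ones((3,3)))
    n,l,s,ce=cv2.connectedComponentsWithStats(b)
    mat=np.isin(l,[k for k in range(1,n) if s[k,4]>3000 and abs(ce[k][0]-230)<80 and abs(ce[k][1]-240)<70]).astype(np.uint8)
    hull=cv2.convexHull(np.argwhere(mat)[:,::-1].astype(np.int32)); m=np.zeros_like(b); cv2.fillConvexPoly(m,hull,1); m=cv2.erode(m,np.ones((7,7)))
    r=cv2.minAreaRect(cast(c,hull[:,0],.004)[:,:2].astype(np.float32)); print("mat",r)
    f=((mat==0)&(m>0)).astype(np.uint8)
    n,l2,s,ce=cv2.connectedComponentsWithStats(f)
    for k in range(1,n):
        if s[k,4]<100: continue
        v,u=np.nonzero(l2==k)
        for z in(.004,.017):
            P=cast(c,np.c_[u,v],z)[:,:2].astype(np.float32)
            vx,vy,x0,y0=cv2.fitLine(P,cv2.DIST_L2,0,.01,.01).ravel(); g=np.sign(vx)
            print(k,s[k,4],ce[k].round(),"z",z,"rect",np.round(cv2.minAreaRect(P)[0],4),np.round(cv2.minAreaRect(P)[1],4),"ang",np.degrees(np.arctan2(vy*g,vx*g)),x0,y0)
    return l2
if __name__=="__main__":
    measure(pickle.load(open(sys.argv[1],"rb"))["top"])
E
python3 m.py d0.pkl
python3 - <<'E'
import cv2
im=cv2.imread("pics/top0.png")[160:320,130:330]
cv2.imwrite("pics/crop0.png",cv2.resize(im,None,fx=3.5,fy=3.5,interpolation=2))
E
```

```text
mat ((0.5409391522407532, 0.09142360091209412), (0.257441908121109, 0.3570777177810669), 9.381172180175781)
1 215 [228. 238.] z 0.004 rect [0.5412 0.0918] [0.22   0.0054] ang 9.3955765 0.5405439 0.09179309
1 215 [228. 238.] z 0.017 rect [0.5405 0.09  ] [0.2174 0.0054] ang 9.395579 0.53984857 0.08999723
2 745 [270. 228.] z 0.004 rect [ 0.5632 -0.0059] [0.1595 0.0276] ang 10.71054 0.5625544 -0.005975874
2 745 [270. 228.] z 0.017 rect [ 0.5622 -0.0066] [0.1576 0.0273] ang 10.71054 0.56159717 -0.006608277
3 487 [190. 252.] z 0.004 rect [0.5115 0.1801] [0.1547 0.0184] ang 6.620535 0.5108713 0.18001902
3 487 [190. 252.] z 0.017 rect [0.5111 0.1773] [0.1529 0.0182] ang 6.6205297 0.51052904 0.17717327
```

View pics/crop0.png

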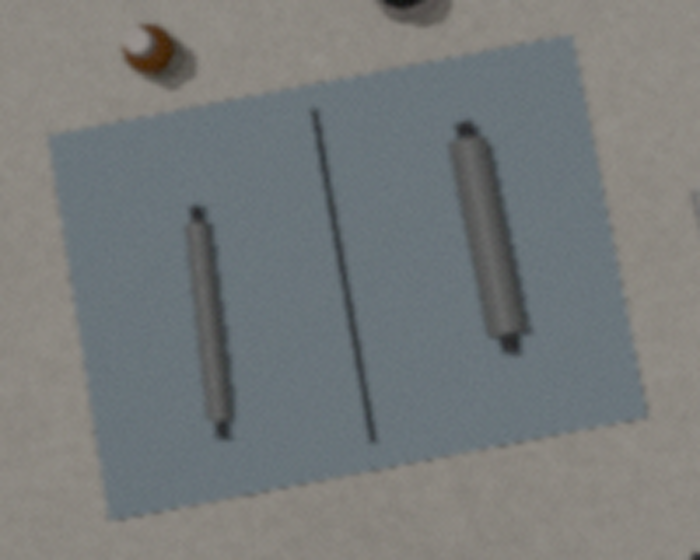

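The crop shows the thick mandrel at right, the line in the middle and the thin mandrel at left. The measured sizes match: mat 257x357 mm, mandrel 158x27 mm, line 220 mm. The line is at 9.4°, the mandrel at 10.7° and 100 mm to its −n side.

The plan is to set the open fingers' x axis parallel to the line behind the mandrel, so both fingers push it and square it up.

jog_arm(targets=[[9.0, [-3.5, 0, -5.3], 0.1], [9.0, [-7, 0, -10.6], 0.2], [9.0, [-10.5, 0, -16], 0.3], [9.0, [-14, 0, -21.4], 0.4], [9.0, [-17.4, 0, -26.7], 0.5], [9.0, [-21, 0, -32], 0.6], [9.0, [-24.5, 0, -37.4], 0.7], [9.0, [-28, 0, -42.7], 0.8], [9.0, [-31.4, 0, -48], 0.9], [9.0, [-34.8, 0, -53.5], 0.956]])

```text
time_s: 1.1
ee_pos: [0.4978, 0.0645, 0.1969]
eef_rot: [-1.571, 0.0, 0.16]
force: [0.6, 1.5, 0.3]
grip_width: 0.0899
```

jog_arm(targets=[[9.0, [0, 0, 0], 0], [9.0, [0, 0, 0], 0]])

```text
time_s: 1.3
ee_pos: [0.4972, 0.0658, 0.1964]
eef_rot: [-1.571, 0.001, 0.162]
force: [0.3, 0.3, -0.4]
grip_width: 0.0901
```

jog_arm(targets=[[9.0, [1.7, 0, -4.2], 0], [9.0, [3.5, 1, -8.5], 0], [9.0, [5.2, 2, -12.7], 0], [9.0, [5.2, 4, -12.7], 0], [9.0, [5.2, 4, -12.7], 0], [9.0, [5.2, 4, -12.7], 0]])

```text
time_s: 1.9
ee_pos: [0.5689, -0.0488, 0.1574]
eef_rot: [-1.571, 0.0, 0.166]
force: [-0.1, 0.5, 0.3]
grip_width: 0.0899
```

```bash
python3 - <<'E'
from station import ctrl, optics
import cv2,numpy as np,pickle
o=ctrl.get_obs(); c=optics.camera("wrist"); print(o["ee_pos"],o["eef_rot"],c["camera_matrix"],c["mount"])
pickle.dump((o,c),open("w1.pkl","wb")); cv2.imwrite("pics/w1.png",c["img"][:,:,::-1])
E
```

```text
[ 0.5689281  -0.04880443  0.15737616] [-1.57052654e+00  4.35434591e-04  1.65955896e-01] [[373.60244153   0.         275.41675909]
 [  0.         373.60244153 207.03121631]
 [  0.           0.           1.        ]] [[ 9.99999735e-01  7.07477929e-04 -1.69113783e-04 -2.21691228e-04]
 [-3.42223184e-04  2.52426067e-01 -9.67616124e-01 -1.88276252e-01]
 [-6.41878324e-04  9.67615926e-01  2.52426242e-01  7.19860206e-02]
 [ 0.00000000e+00  0.00000000e+00  0.00000000e+00  1.00000000e+00]]
```

View pics/w1.png

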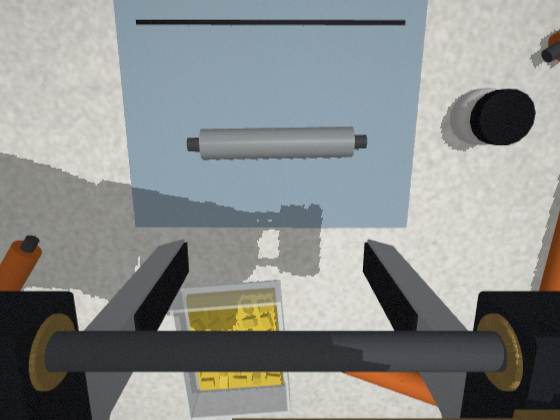

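The wrist view shows the thick grey mandrel at (277,143) between columns 187 and 367, the line at row 21 and the fingers behind it. The tub is well behind the fingers. Next I measure in the tool frame.

```bash
cat > w.py <<'E'
import sys,pickle,cv2,numpy as np
from h import *
from scipy.spatial.transform import Rotation as Ro
def measure(o,c,show=True):
    E=np.eye(4); E[:3,:3]=Ro.from_euler("xyz",o["eef_rot"]).as_matrix(); E[:3,3]=o["ee_pos"]
    T=np.linalg.inv(E@c["mount"]); im=c["img"]; h=cv2.cvtColor(im,cv2.COLOR_RGB2HSV)
    Ei=np.linalg.inv(E); res={}
    ad=lambda P:(P@Ei[:3,:3].T+Ei[:3,3])
    # line: dark, long, thin ; mandrel: grey unsaturated blob
    gray=((h[...,1]<18)&(h[...,2]>75)).astype(np.uint8); dark=(h[...,2]<55).astype(np.uint8)
    for name,m,z in(("line",dark,.004),("mandrel",cv2.morphologyEx(gray,cv2.MORPH_OPEN,np.ones((5,5))),None)):
        n,l,s,ce=cv2.connectedComponentsWithStats(m)
        for k in range(1,n):
            if s[k,4]<300 or s[k,1]>280: continue
            v,u=np.nonzero(l==k)
            w,hh=s[k,2],s[k,3]
            if w<3*hh: continue
            if z is None:
                us=np.unique(u)[3:-3]; q=[]
                # silhouette edges per column -> rays onto axis: tangent planes bisected
                top=np.array([v[u==a].min()-.5 for a in us]); bot=np.array([v[u==a].max()+.5 for a in us])
                K=c["camera_matrix"]; f=lambda y:np.arctan((y-K[1,2])/K[1,1])
                mid=K[1,2]+K[1,1]*np.tan((f(top)+f(bot))/2); px=np.c_[us,mid]; P=cast(c,px,.017,T)
                wid=np.median(np.linalg.norm(cast(c,np.c_[us,top],.017,T)-cast(c,np.c_[us,bot],.017,T),axis=1))
            else: P=cast(c,np.c_[u,v],z,T); wid=0
            L=ad(P); a,b=np.polyfit(L[:,0],L[:,2],1)
            print(name,s[k],"x %.1f..%.1f mm"%(L[:,0].min()*1e3,L[:,0].max()*1e3),"z(at x=0) %.1f mm slope %.2f deg wid %.1f"%(b*1e3,np.degrees(np.arctan(a)),wid*1e3),"world mid",P.mean(0).round(4))
if __name__=="__main__":
    if len(sys.argv)>2:
        from station import ctrl,optics
        o=ctrl.get_obs(); c=optics.camera("wrist"); pickle.dump((o,c),open(sys.argv[1],"wb")); cv2.imwrite("pics/"+sys.argv[1][:-4]+".png",c["img"][:,:,::-1]); print(o["time_s"],o["ee_pos"],o["eef_rot"],o["force"])
    measure(*pickle.load(open(sys.argv[1],"rb")))
E
python3 w.py w1.pkl
```

```text
line [136  20 269   5 959] x -116.8..107.6 mm z(at x=0) 143.0 mm slope -0.24 deg wid 0.0 world mid [0.5361 0.0908 0.004 ]
line [    0   243   560   177 29567] x -305.8..311.6 mm z(at x=0) -168.7 mm slope 0.59 deg wid 0.0 world mid [ 0.578  -0.2185  0.004 ]
mandrel [ 199  128  156   30 4383] x -64.0..65.6 mm z(at x=0) 44.3 mm slope 0.74 deg wid 24.9 world mid [ 0.5623 -0.005   0.017 ]
```

jog_arm(targets=[[9.0, [0, 4, 0], 0.004], [9.0, [0, 8, 0], 0.004], [9.0, [0, 11, 0], 0.004], [9.0, [0, 12, 0], 0.004], [9.0, [0, 12.7, 0], 0.004], [9.0, [0, 12.7, 0.5], 0.004], [9.0, [0, 12.7, 1.0], 0.004], [9.0, [0, 12.7, 1.3], 0.004], [9.0, [0, 12.7, 1.5], 0.004], [9.0, [0, 12.7, 1.5], 0.004]])

```text
time_s: 2.95
ee_pos: [0.567, -0.0352, 0.0304]
eef_rot: [-1.571, -0.001, 0.16]
force: [0.4, 0.4, -0.1]
grip_width: 0.09
```

```bash
python3 w.py w2.pkl 1
```

```text
2.95 [ 0.56699969 -0.03522035  0.03044772] [-1.57099715e+00 -7.04688245e-04  1.60311507e-01] [ 0.42676898  0.44063246 -0.09493791]
mandrel [  150   162   253    51 11407] x -67.6..67.8 mm z(at x=0) 30.5 mm slope 1.18 deg wid 25.8 world mid [ 0.5623 -0.0051  0.017 ]
```

View pics/w2.png

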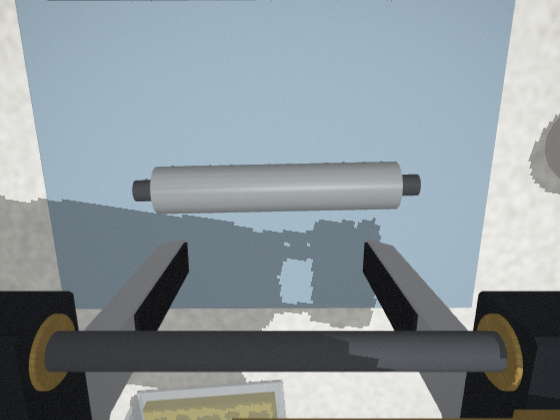

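The view shows the mandrel level ahead of both fingertips, with a gap of about 9 mm. I start a slow push.

jog_arm(targets=[[9.0, [0, 0, 0.4], 0], [9.0, [0, 0, 0.7], 0], [9.0, [0, 0, 0.9], 0], [9.0, [0, 0, 1.1], 0], [9.0, [0, 0, 1.3], 0], [9.0, [0, 0, 1.5], 0], [9.0, [0, 0, 1.7], 0], [9.0, [0, 0, 1.9], 0], [9.0, [0, 0, 2.1], 0], [9.0, [0, 0, 2.3], 0]])

```text
time_s: 4.0
ee_pos: [0.5631, -0.0126, 0.03]
eef_rot: [-1.571, -0.0, 0.16]
force: [0.1, 0.3, -0.2]
grip_width: 0.09
```

```bash
python3 w.py w3.pkl 1
```

```text
4.0 [ 0.56312855 -0.0126173   0.02995352] [-1.57079561e+00 -5.88632078e-06  1.60010267e-01] [ 0.12006219  0.27895228 -0.18285945]
line [  53   39  425    8 2804] x -118.2..107.0 mm z(at x=0) 106.5 mm slope 0.17 deg wid 0.0 world mid [0.5398 0.0915 0.004 ]
```

```bash
sed -i 's/^    for name,m,z in/    gray[:,:195]=0; gray[:,360:]=0; gray[300:]=0\n    for name,m,z in/' w.py; python3 w.py w3.pkl
```

```text
line [  53   39  425    8 2804] x -118.2..107.0 mm z(at x=0) 106.5 mm slope 0.17 deg wid 0.0 world mid [0.5398 0.0915 0.004 ]
mandrel [ 195  204  165   48 7307] x -43.9..45.3 mm z(at x=0) 7.6 mm slope 1.29 deg wid 26.6 world mid [ 0.5626 -0.005   0.017 ]
```

View pics/w3.png

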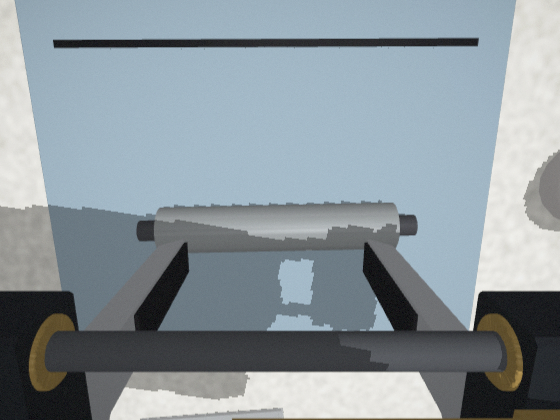

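```bash
python3 - <<'E'
import pickle,numpy as np,cv2
from h import *
from w import Ro
from station import ctrl,optics
o,c=pickle.load(open("w3.pkl","rb"))
M=np.linalg.inv(c["mount"])
P=np.array([[s*x,.019,z] for s in(-1,1) for x in(.045,.0595) for z in(-.008,.008)])
print(proj(c,P,M).round(), c["range_z"][[215,230,245,262,275],[280,280,280,172,172]])
K=c["camera_matrix"]
for u,v in[(280,215),(280,230),(280,245),(188,245),(188,265),(155,280),(180,243),(366,243),(280,150)]:
    d=c["range_z"][v,u]; q=np.array([(u-K[0,2])/K[0,0]*d,-(v-K[1,2])/K[1,1]*d,-d,1]); print((u,v),(c["mount"]@q)[:3].round(4))
t=optics.camera("top"); pickle.dump({"top":t},open("d1.pkl","wb")); cv2.imwrite("pics/t1.png",cv2.resize(t["img"][160:320,130:330,::-1],None,fx=3.5,fy=3.5))
s=optics.camera("scene"); cv2.imwrite("pics/s1.png",cv2.resize(s["img"][170:330,200:480,::-1],None,fx=2.8,fy=2.8))
print(ctrl.get_obs()["ee_pos"])
E
```

```text
[[200. 250.]
 [198. 224.]
 [175. 250.]
 [173. 224.]
 [352. 249.]
 [353. 224.]
 [376. 249.]
 [378. 223.]] [0.1993665  0.19631827 0.20135379 0.16542748 0.16278069]
(280, 215) [0.0023 0.0036 0.0175]
(280, 230) [ 0.0022 -0.0014  0.0107]
(280, 245) [0.0023 0.0014 0.0014]
(188, 245) [-0.047   0.0002  0.0018]
(188, 265) [-0.0453 -0.0094 -0.0055]
(155, 280) [-0.0467 -0.0558  0.0083]
(180, 243) [-0.047  -0.0154  0.0087]
(366, 243) [ 0.0457 -0.0099  0.0066]
(280, 150) [0.0024 0.0251 0.0498]
[ 0.56313898 -0.01268725  0.02994854]
```

View pics/s1.png

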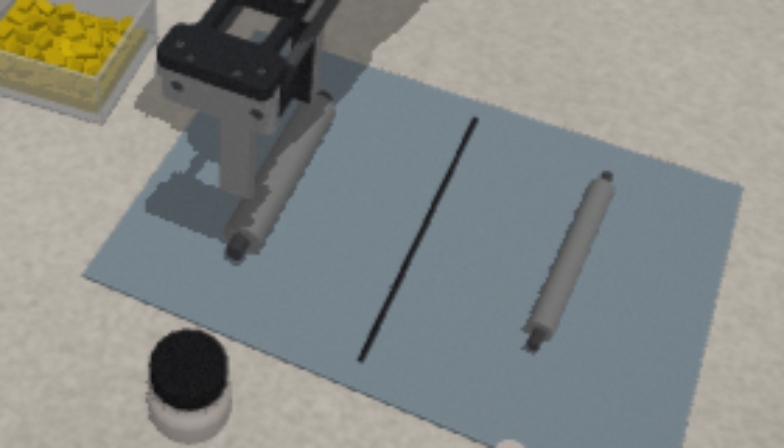

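```bash
python3 - <<'E'
import pickle,numpy as np
for f in("w1.pkl","w2.pkl"):
    o,c=pickle.load(open(f,"rb")); K=c["camera_matrix"]; d=c["range_z"]
    v,u=np.mgrid[225:300,130:420]; d=d[225:300,130:420]
    X=np.stack([(u-K[0,2])/K[0,0]*d,-(v-K[1,2])/K[1,1]*d,-d,np.ones_like(d)],-1)@c["mount"].T
    m=(d>0)&(d<.19)&(X[...,1]<.025)
    L=X[m]; 
    for s in(-1,1):
        A=L[(L[:,0]*s>.03)]; print(f,s,"maxy",np.sort(A[:,1])[-8:].round(4)); T=A[A[:,1]>np.sort(A[:,1])[-40]]; print("  tip z",T[:,2].min(),T[:,2].max(),"x",T[:,0].min(),T[:,0].max())
    rows=np.argwhere(m); print("first row/col",225+rows[:,0].min())
    for cc in(186,187,188,364,365,366): 
        r=np.nonzero(m[:,cc-130])[0]; 
        if len(r): print(cc,[(225+q,X[q,cc-130,:3].round(4)) for q in(r[0],r[-1])])
E
```

```text
w1.pkl -1 maxy [-0.0104 -0.0104 -0.0102 -0.0101 -0.0099 -0.0099 -0.0096 -0.0093]
  tip z -0.00390735613396434 0.008522344737898618 x -0.05026548739677817 -0.044858655905752866
w1.pkl 1 maxy [-0.0101 -0.01   -0.0099 -0.0099 -0.0099 -0.0096 -0.0095 -0.0093]
  tip z -0.004524464251498828 0.00847018430651765 x 0.0445731330964133 0.04970487968012482
first row/col 240
186 [(np.int64(243), array([-0.0454, -0.0099,  0.0067])), (np.int64(276), array([-0.0454, -0.0146, -0.0093]))]
187 [(np.int64(245), array([-0.0449, -0.0105,  0.0058])), (np.int64(272), array([-0.0451, -0.013 , -0.0078]))]
364 [(np.int64(246), array([ 0.0447, -0.0099,  0.005 ])), (np.int64(273), array([ 0.0447, -0.0135, -0.0082]))]
365 [(np.int64(243), array([ 0.0451, -0.0099,  0.0066])), (np.int64(276), array([ 0.0447, -0.0158, -0.0088]))]
366 [(np.int64(243), array([ 0.0456, -0.0101,  0.0067])), (np.int64(278), array([ 0.0448, -0.0174, -0.0091]))]
w2.pkl -1 maxy [-0.01   -0.01   -0.0099 -0.0096 -0.0095 -0.0094 -0.0091 -0.0088]
  tip z -0.003923767424349522 0.008517020825613786 x -0.05108544971598776 -0.04494894199719364
w2.pkl 1 maxy [-0.0102 -0.0102 -0.0101 -0.0098 -0.0098 -0.0094 -0.0091 -0.0091]
  tip z -0.0029874587903609556 0.008533696909236568 x 0.044477077218835974 0.050701436019623736
first row/col 240
186 [(np.int64(243), array([-0.0456, -0.0094,  0.0065])), (np.int64(276), array([-0.0451, -0.0154, -0.0089]))]
187 [(np.int64(249), array([-0.0451, -0.01  ,  0.0035])), (np.int64(274), array([-0.0451, -0.0134, -0.0087]))]
364 [(np.int64(246), array([ 0.0448, -0.0098,  0.0049])), (np.int64(274), array([ 0.0448, -0.0132, -0.0089]))]
365 [(np.int64(243), array([ 0.0451, -0.0103,  0.0067])), (np.int64(276), array([ 0.045 , -0.0146, -0.0093]))]
366 [(np.int64(243), array([ 0.0455, -0.0104,  0.0068])), (np.int64(278), array([ 0.0449, -0.0171, -0.0092]))]
```

The depth points put the fingertips about 9.5 mm behind the TCP, not 19 mm ahead as stated. The scene view agrees: the fingers hover over the mandrel, which has not moved (force is about 0). I trust the images, so I back off, go lower in steps and watch the force.

jog_arm(targets=[[9.0, [0, 0, -0.8], -0.003], [9.0, [0, 0, -1.6], -0.003], [9.0, [0, 0, -2.2], -0.003], [9.0, [0, 0, -2.2], -0.003], [9.0, [0, 0.6, -2.2], -0.003], [9.0, [0, 1.2, -2.2], -0.003], [9.0, [0, 1.6, -2.2], -0.003], [9.0, [0, 1.6, -2.2], -0.003]])

```text
time_s: 4.95
ee_pos: [0.5662, -0.0343, 0.013]
eef_rot: [-1.57, 0.001, 0.163]
force: [0.2, 0.7, 0.1]
grip_width: 0.0901
```

jog_arm(targets=[[9.0, [0, 0.3, 0], 0], [9.0, [0, 0.6, 0], 0], [9.0, [0, 0.8, 0], 0], [9.0, [0, 1.0, 0], 0], [9.0, [0, 1.0, 0], 0], [9.0, [0, 1.0, 0], 0]])

```text
time_s: 5.55
ee_pos: [0.5667, -0.0345, 0.004]
eef_rot: [-1.571, 0.0, 0.163]
force: [-0.2, -1.0, -0.1]
grip_width: 0.0901
```

```bash
python3 w.py w4.pkl 1
```

```text
5.55 [ 0.56667427 -0.03448449  0.00395683] [-1.57078917e+00  1.18733816e-05  1.62999165e-01] [-0.21541142 -1.01644222 -0.09420393]
mandrel [ 195  173  165   55 8648] x -37.6..38.6 mm z(at x=0) 29.8 mm slope 1.09 deg wid 25.9 world mid [ 0.5624 -0.005   0.017 ]
```

View pics/w4.png

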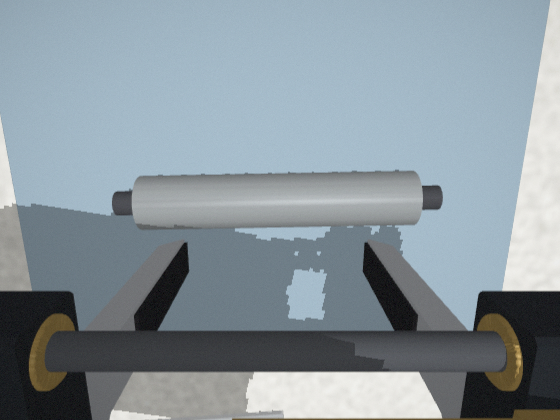

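No contact yet, and the mandrel is 8 mm ahead of the tips. I lower 3 mm more and push slowly.

jog_arm(targets=[[9.0, [0, 0.2, 0.3], 0], [9.0, [0, 0.3, 0.6], 0], [9.0, [0, 0.3, 0.8], 0], [9.0, [0, 0.3, 1.0], 0], [9.0, [0, 0.3, 1.2], 0], [9.0, [0, 0.3, 1.4], 0], [9.0, [0, 0.3, 1.6], 0], [9.0, [0, 0.3, 1.8], 0], [9.0, [0, 0.3, 2.0], 0], [9.0, [0, 0.3, 2.2], 0]])

```text
time_s: 6.6
ee_pos: [0.563, -0.0127, 0.0009]
eef_rot: [-1.571, 0.0, 0.163]
force: [0.3, -1.2, 0.1]
grip_width: 0.0898
```

```bash
python3 w.py w5.pkl 1
```

```text
6.6 [ 0.56304293 -0.0126611   0.00093107] [-1.57082727e+00  1.48594360e-05  1.62953368e-01] [ 0.31734361 -1.15425574  0.14896442]
line [  17   27  495    9 3956] x -117.9..107.6 mm z(at x=0) 106.5 mm slope -0.03 deg wid 0.0 world mid [0.5407 0.0916 0.004 ]
```

```bash
sed -i 's/w<3\*hh/w<2*hh/' w.py; python3 w.py w5.pkl
```

```text
line [  17   27  495    9 3956] x -117.9..107.6 mm z(at x=0) 106.5 mm slope -0.03 deg wid 0.0 world mid [0.5407 0.0916 0.004 ]
mandrel [ 195  189  165   56 8692] x -37.4..38.4 mm z(at x=0) 22.3 mm slope 0.92 deg wid 26.5 world mid [0.56   0.0094 0.017 ]
```

It is rolling: the mandrel has advanced 14.6 mm and the tool is parallel to the line (−0.03°). 84 mm remain.

jog_arm(targets=[[9.0, [0, 0, 0.2], 0], [9.0, [0, 0, 0.4], 0], [9.0, [0, 0, 0.7], 0], [9.0, [0, 0, 1.0], 0], [9.0, [0, 0, 1.3], 0], [9.0, [0, 0, 1.6], 0], [9.0, [0, 0, 1.9], 0], [9.0, [0, 0, 2.2], 0], [9.0, [0, 0, 2.5], 0], [9.0, [0, 0, 2.8], 0]])

```text
time_s: 7.65
ee_pos: [0.5585, 0.0151, 0.0009]
eef_rot: [-1.571, 0.0, 0.163]
force: [0.3, -0.7, 0.8]
grip_width: 0.0901
```

jog_arm(targets=[[9.0, [0, 0, 0.3], 0], [9.0, [0, 0, 0.6], 0], [9.0, [0, 0, 0.9], 0], [9.0, [0, 0, 1.2], 0], [9.0, [0, 0, 1.5], 0], [9.0, [0, 0, 1.8], 0], [9.0, [0, 0, 2.1], 0], [9.0, [0, 0, 2.3], 0], [9.0, [0, 0, 2.5], 0], [9.0, [0, 0, 2.6], 0]])

```text
time_s: 8.65
ee_pos: [0.5543, 0.0407, 0.0009]
eef_rot: [-1.571, 0.0, 0.163]
force: [-0.8, -0.1, -0.2]
grip_width: 0.0902
```

```bash
python3 w.py w6.pkl 1
```

```text
8.65 [0.55426598 0.04068489 0.00093563] [-1.57075943e+00  7.74538860e-05  1.63084407e-01] [-0.75585599 -0.06200549 -0.17923733]
line [  36  148  459    7 3032] x -118.0..107.5 mm z(at x=0) 52.3 mm slope 0.05 deg wid 0.0 world mid [0.5368 0.0908 0.004 ]
mandrel [ 195  189  165   56 8699] x -37.4..38.3 mm z(at x=0) 22.3 mm slope 0.92 deg wid 26.5 world mid [0.5512 0.0628 0.017 ]
```

The mandrel is 22.3 mm ahead and the line 52.3 mm ahead, so 30 mm remain. I push 27 mm, slowing at the end, then look.

jog_arm(targets=[[9.0, [0, 0, 0.3], 0], [9.0, [0, 0, 0.6], 0], [9.0, [0, 0, 0.9], 0], [9.0, [0, 0, 1.2], 0], [9.0, [0, 0, 1.5], 0], [9.0, [0, 0, 1.8], 0], [9.0, [0, 0, 2.1], 0], [9.0, [0, 0, 2.4], 0], [9.0, [0, 0, 2.6], 0], [9.0, [0, 0, 2.7], 0]])

```text
time_s: 9.7
ee_pos: [0.5499, 0.0673, 0.0009]
eef_rot: [-1.571, 0.0, 0.163]
force: [0.7, 0.3, 0.7]
grip_width: 0.0895
```

```bash
python3 w.py w7.pkl 1; python3 - <<'E'
from station import optics
import pickle
from m import measure
t=optics.camera("top"); measure(t)
E
python3 w.py w8.pkl 1
```

```text
9.7 [0.54990009 0.0673476  0.00093229] [-1.57078600e+00  2.64502873e-05  1.63138016e-01] [0.74149031 0.29490634 0.73771268]
line [419 201  68   7 347] x 73.1..107.4 mm z(at x=0) 27.3 mm slope -1.38 deg wid 0.0 world mid [0.6368 0.1071 0.004 ]
line [ 45 202  84   7 504] x -118.0..-75.4 mm z(at x=0) 24.9 mm slope -0.10 deg wid 0.0 world mid [0.4505 0.0764 0.004 ]
mandrel [ 195    0  165   27 3681] x -32.5..33.7 mm z(at x=0) 112.0 mm slope -1.52 deg wid 8.4 world mid [0.5322 0.178  0.017 ]
mandrel [ 195  190  165   55 8613] x -37.4..38.4 mm z(at x=0) 22.0 mm slope 0.56 deg wid 26.5 world mid [0.5469 0.0892 0.017 ]
mat ((0.5411908626556396, 0.0914977639913559), (0.25705957412719727, 0.35694047808647156), 9.355192184448242)
1 9336 [228. 248.] z 0.004 rect [0.5393 0.0989] [0.2421 0.2882] ang 82.56864 0.5184968 0.0904178
1 9336 [228. 248.] z 0.017 rect [0.5387 0.0971] [0.2392 0.2847] ang 82.56864 0.51806384 0.08863831
9.8 [0.54992211 0.06723621 0.0009374 ] [-1.57080138e+00  1.57397396e-05  1.63127505e-01] [ 0.87856831 -0.19822166  0.22584504]
line [ 45 201  84   8 509] x -118.0..-75.4 mm z(at x=0) 24.9 mm slope -0.13 deg wid 0.0 world mid [0.4498 0.0763 0.004 ]
line [419 201  68   7 353] x 73.1..107.4 mm z(at x=0) 27.9 mm slope -1.45 deg wid 0.0 world mid [0.637  0.1075 0.004 ]
mandrel [ 195    0  165   27 3641] x -32.5..33.7 mm z(at x=0) 112.1 mm slope -1.51 deg wid 8.4 world mid [0.5323 0.1779 0.017 ]
mandrel [ 195  190  165   54 8650] x -37.3..38.4 mm z(at x=0) 22.4 mm slope 0.45 deg wid 26.5 world mid [0.5468 0.0894 0.017 ]
```

jog_arm(targets=[[9.0, [0, 0, 0.1], 0], [9.0, [0, 0, 0.2], 0], [9.0, [0, 0, 0.3], 0], [9.0, [0, 0, 0.3], 0], [9.0, [0, 0, 0.3], 0]])

```text
time_s: 10.35
ee_pos: [0.5494, 0.0701, 0.0009]
eef_rot: [-1.571, 0.0, 0.163]
force: [-0.2, -0.9, -0.1]
grip_width: 0.0902
```

```bash
python3 w.py w9.pkl 1
```

```text
10.35 [0.54944217 0.07012178 0.00092708] [-1.57077954e+00  4.14599664e-05  1.63011347e-01] [-0.20331451 -0.88928487 -0.07797294]
line [ 46 207  69   6 384] x -117.9..-82.9 mm z(at x=0) 23.0 mm slope 0.28 deg wid 0.0 world mid [0.4456 0.0758 0.004 ]
mandrel [ 195    0  165   34 4840] x -32.6..33.8 mm z(at x=0) 110.7 mm slope -1.43 deg wid 11.1 world mid [0.532  0.1794 0.017 ]
mandrel [ 195  190  165   55 8635] x -37.3..38.4 mm z(at x=0) 22.4 mm slope 0.57 deg wid 26.5 world mid [0.5464 0.0923 0.017 ]
```

View pics/w9.png

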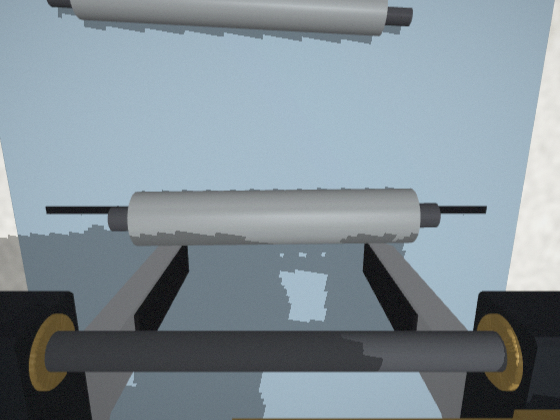

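The view shows the line emerging at both ends of the mandrel, at rows 208–210. It measures 22.5 mm against 22.4 mm for the mandrel axis. I retreat straight back, then up, and check.

jog_arm(targets=[[9.0, [0, 0, -0.3], 0], [9.0, [0, 0, -1.0], 0], [9.0, [0, 0, -2.5], 0], [9.0, [0, 0, -4.5], 0], [9.0, [0, -3, -6], 0], [9.0, [0, -7, -6], 0], [9.0, [0, -11, -6], 0], [9.0, [0, -15, -6], 0], [9.0, [0, -16, -6], 0], [9.0, [0, -16, -6], 0]])

```text
time_s: 11.4
ee_pos: [0.5598, 0.01, 0.1623]
eef_rot: [-1.571, -0.003, 0.162]
force: [0.3, -0.3, -0.0]
grip_width: 0.0903
```

```bash
python3 w.py w10.pkl 1
```

```text
11.4 [0.55983083 0.00996078 0.16228854] [-1.57145034 -0.00275453  0.16232078] [ 0.33318101 -0.28625924 -0.02006567]
line [    0   243   560   177 25614] x -309.5..317.2 mm z(at x=0) -170.5 mm slope 0.44 deg wid 0.0 world mid [ 0.5738 -0.1607  0.004 ]
mandrel [ 195   80  158   32 4668] x -66.4..62.9 mm z(at x=0) 83.6 mm slope 0.70 deg wid 24.6 world mid [0.545  0.0921 0.017 ]
```

View pics/w10.png

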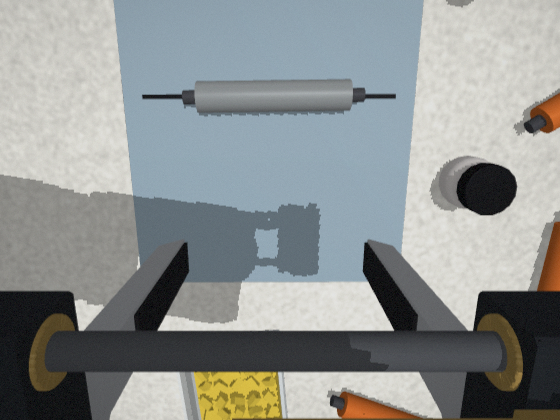

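The view shows the line leaving both spigots, at columns 142–182 and 366–395. One last numeric check of the offset, whether it is at rest, and the bystanders, then I hand in if it is good.

```bash
python3 - <<'E'
import pickle,cv2,numpy as np
from h import *
from w import Ro
from station import ctrl,optics
for i in(0,1):
    o=ctrl.get_obs(); c=optics.camera("wrist")
    E=np.eye(4); E[:3,:3]=Ro.from_euler("xyz",o["eef_rot"]).as_matrix(); E[:3,3]=o["ee_pos"]; T=np.linalg.inv(E@c["mount"]); Ei=np.linalg.inv(E)
    h=cv2.cvtColor(c["img"],cv2.COLOR_RGB2HSV); L=[]
    for a,b in((145,178),(372,393)):
        v,u=np.nonzero(h[85:108,a:b,2]<60); L.append(cast(c,np.c_[u+a,v+85],.004,T)@Ei[:3,:3].T+Ei[:3,3])
    P=np.vstack(L); q=np.polyfit(P[:,0],P[:,2],1); print("line z0 mm",q[1]*1e3,"slope",np.degrees(q[0]))
    from w import measure; measure(o,c)
d0=pickle.load(open("d0.pkl","rb"))["top"]["img"].astype(int); t=optics.camera("top")["img"].astype(int)
df=(cv2.GaussianBlur(np.abs(d0-t).max(2).astype(np.uint8),(5,5),0)>12).astype(np.uint8)
n,l,s,_=cv2.connectedComponentsWithStats(df); print(s[1:][s[1:,4]>15])
E
```

```text
line z0 mm 83.19526098243885 slope -0.02679214657979971
line [    0   243   560   177 25392] x -308.5..314.6 mm z(at x=0) -169.0 mm slope 0.58 deg wid 0.0 world mid [ 0.5719 -0.1592  0.004 ]
mandrel [ 195   80  160   32 4718] x -66.0..64.2 mm z(at x=0) 83.3 mm slope 0.56 deg wid 24.5 world mid [0.5448 0.0921 0.017 ]
line z0 mm 82.88456520940015 slope 0.050084002032710885
line [    0   243   560   177 25297] x -308.0..313.1 mm z(at x=0) -168.2 mm slope 0.62 deg wid 0.0 world mid [ 0.572 -0.158  0.004]
mandrel [ 196   81  160   32 4744] x -65.1..64.9 mm z(at x=0) 82.9 mm slope 0.71 deg wid 24.5 world mid [0.5449 0.0921 0.017 ]
[[   393      6      8      5     18]
 [   229     12      5      5     17]
 [     0     30    560    390 215077]]
```

```bash
python3 -c "
from station import ctrl
print(ctrl.hand_in())"
```

```text
the job is handed in; nothing more can be done
None
```

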